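# Hang the spice bin on the slatwall and stock it

### The arm

A 7-joint arm with a two-finger parallel gripper is mounted at the origin on a cart in front of the work surface, level with it; the furniture and walls round the work are solid. World frame = base frame: x ahead of the robot, y to its left, z up, the work surface at z = 0. Lengths are in m, angles in rad, forces in N, time in s.
With the tool pointing down it reaches from about 0.4 to 0.875 m from the base axis. Payload 6.5 kg.
Tool frame: the origin (TCP) lies on the centre line of the jaws, within the pads' length; the fingertips stand 25 mm ahead of it and the grasp point (between the pads) lies 6 mm ahead of it; z points along the fingers, y is the line along which they close (so a half turn about z gives the same grasp; the last joint's range is limited). The gripper opens to 88 mm and grips with 3 to 60 N. Pads are 18 mm wide; open, the fingers measure 123 mm over their backs; the gripper's body (75 mm by 187 mm) begins 45 mm behind the grasp point.
Start: joints at [1.189, 0.536, -0.004, 1.538, 0.003, 1.067, -0.071], TCP at [0.202, -0.618, 0.264] pointing down, gripper open.
Joint ranges: [-2.7, 2.7], [-0.37, 2.16], [-1.27, 1.26], [0.24, 2.4], [-1.31, 4.45], [0.19, 1.91], [-2.76, 2.76]. Speed limits (rad/s): [2.39, 2.39, 3.14, 3.14, 3.14, 3.14, 3.14].

### API

Orientations are given as a rotation vector (axis times angle).
In Python, from station import * gives the robot as it stands.
- The arm moves only by the tool send_rows, never from a script. Its argument "moves" is text: rows parted by semicolons, each of 7 numbers parted by spaces: the closure in counts, from 0 (fully open) to 255 (shut), then the shift along the tool's x, y, z in mm, then the turn, a rotation vector about the tool's x, y, z in degrees. In form: claw dx dy dz rx ry rz; .... A call has 1 to 20 rows; each row shifts and turns the commanded pose from where the row before left it, along the tool's axes as they then stand; what a row does not reach is not made up. A row lasts 1/12 s, in which the tool goes at most 41.7 mm and 7.16 degrees, less where a joint would pass 70% of its speed; a pose out of reach is approached as far as the arm can. A call with a gripper value outside its range is refused whole. The fingers move at their own pace and stop on an object; the grip force is fixed at half the most. Time passes only in rows, so rows that do not move let the fingers close. It gives the time, the measured TCP pose, the force, the opening and the grip force at its end, in the units of the state.
- observe(): the state, without advancing time (a new reading comes with each control period).
- camera(name): name is "scene" or "top" or "wrist"; returns a dict with "color" (480x640x3 uint8, blue, green, red), "range_z" (480x640 float32, m along the optical axis (not along the pixel's ray), 0 where there is no reading), "fov_y" (degrees; the focal length in pixels is half the picture's height over the tangent of half this angle, whatever the lens; pixels are square), "cx", "cy" (the principal point, pixels), "world_to_cam" (4x4, takes a point from world to camera coordinates). Camera axes: x right, y down, z forward; pixel columns grow to the right and rows downward; lengths in m; the calibration is good to about 2 mm. A picture is of the moment at which its call begins.
- hand_in(): hands the job in; it is judged then, once.
The state is a dict: "time_s": time; "joint_pos": joint angles; "dq": joint speeds; "effort": joint torques, N m; "tool_pos": TCP position; "ee_rot": TCP orientation; "ft_force": force on the tool from outside, world axes, zero at the start; "torque": the same for the moment, N m; "grip_width": opening from 0.0 (shut) to 1.0 (fully open); "grasp_force": force on a finger pad.
Only numpy, scipy, OpenCV 4.12 (cv2) and the standard library are available. Lean on these libraries where they do the work, as an engineer would, in place of code of your own. Each camera call takes 0.05 s, during which the arm holds its last target. There are 200 camera calls.

### The job

Hang the blue spice bin on the white slatwall panel, near the middle of the panel's upper groove: tilt the bin's front up, feed its steel hook lip into the groove, then swing the front down until the bin hangs level and fully seated. Then stand the red-capped spice jar upright in the hung bin and leave both there. Do not shift or knock over the yellow-capped jar, the mug or the tin.

Things in the scene. Friction and masses are not known exactly. Their poses are not given: they have to be found in the camera images.
- panel: Slatwall organiser panel fixed to the worktop: white slats, wooden cheeks, 240 wide (y) x 240 high (all sizes in mm). Origin: at worktop height under the middle of its front face. x points into the panel, y along the grooves, z up. Front face = plane x 0; a foot 6 high reaches 15 in front of it. Slats 5 thick (x 0-5), then a hollow (x 5-37), then the backboard.
- groove (a point): Middle of the lower front edge of the upper groove, on the front face, 170 above the panel's origin; axes as the panel's. The groove is an open slot from z 170 to 196 above the worktop, y -110 to 110; behind it the hollow reaches from z 118 to 232. (The second groove, z 45-71, is too low for the bin.)
- bin: Loose blue spice bin, about 220 g, open on top, in mm: 100 deep (x) x 62 wide (y), side walls 70 high, front wall 45, back wall 78; walls 4 thick (inside 92 x 54), floor 8. Origin: centre of its underside; x points to its back (hook side), z up. Back face at x 50; two rubber bumpers low on it stand out to x 55. Can be held across its flat side walls, 62 apart, with the tool tilted.
- hook_corner (a point): Where the steel hook leaves the bin's back: underside of its shank at the back face, bin frame (50, 0, 75). The hook is 56 wide: the shank runs back x 50-65 at z 75-78; at its end a lip (x 62-65) stands up, z 75-108; 12 free between back face and lip. Seated: bin level, this point about 6 in front of point groove, at its height; lip 7 up behind the upper slat, bumpers on the slat below.
- lip_tip (a point): Middle of the lip's upper edge, bin frame (63.5, 0, 108). The lip cannot pass the groove with the bin level. With the bin's front raised 40 degrees there are about 3 mm to spare: hook_corner goes, in mm in front of / above point groove, from 42 / -16 in and up to 21 / 6 and 16 / 11 at that tilt, then levels: 12 / 11 at 30 deg, 10 / 9 at 20, 8 / 6 at 8, 6 / 4 at 0, then down 4.
- bin_floor (a point): Centre of the bin's inner floor, 8 above the bin's underside; axes as the bin's. When the bin is seated it is 103 above the worktop.
- jar_red: Loose closed spice jar with a red screw cap, about 110 g: 45 in diameter, 106 high, cap from 85 to 106. Origin: centre of its underside, z up. It stands upright on the worktop. Put into the bin it reaches 44 above the bin's side walls.
- jar_yellow: Bystander: spice jar with a yellow cap, 42 in diameter, 96 high; origin at the centre of its underside.
- mug: Bystander: small dark blue mug, 59 x 84 with its handle, 53 high; origin under its middle.
- tin: Bystander: food tin, 57 in diameter, 72 high; origin at the centre of its underside.
Not all that is in view belongs to the job. Leave any green look-alike of the jar_red alone. Leave any orange look-alike of the bin alone.

How it is judged:
By the outcome, as a careful person would: the job done as asked, in the order asked, and still so for the second after the job is handed in, with the robot touching nothing.
It also fails if it takes over 64 s, if anything falls off the work surface, if the arm or the gripper's body presses on something with over 40 N, if the wrist force passes 120 N, or if a joint passes its speed limit or range.

## Working session

There is one attempt and no reset: what is moved stays moved. The work goes in short steps, Python scripts to look and compute and a tool call to move; the robot and the scene stay as the last step left them, time stands still between calls to the robot, and variables do not carry over. Pictures are saved under pics/ and viewed, at most 10 in all, crops included, and the job is handed in when it is done.

Besides the shell and the picture viewer there is one more tool, called after "Emit:" as name(argument=value, ...), one argument or row to a line, values as JSON. send_rows: Moves the arm, as the interface text tells. Its arguments: {"type":"object","properties":{"moves":{"type":"string"}},"required":["moves"]}

```bash
ls; mkdir -p pics
python3 - <<'E'
from station import *
import cv2
print(observe())
for n in("scene","top"):
    c=camera(n);cv2.imwrite(f"pics/{n}0.png",c["color"]);print(n,c["fov_y"],c["cx"],c["cy"],c["world_to_cam"].round(4).tolist())
E
```

```text
pics
{'time_s': 0.0, 'joint_pos': array([ 1.18877936,  0.5371222 , -0.004459  ,  1.53881929,  0.0025975 ,
        1.06731271, -0.07117664]), 'dq': array([-0.00074921, -0.00096395, -0.00051988, -0.00086611,  0.00089788,
        0.00057685, -0.00012577]), 'effort': array([-1.36454808e-03, -5.70986831e+01,  9.91038345e-01, -2.51601827e+01,
       -5.60241693e-02,  1.78950821e-02,  1.19941965e-04]), 'tool_pos': array([ 0.20171509, -0.61733007,  0.26288833]), 'ee_rot': array([-3.10088415e+00, -4.93944026e-01,  5.77583157e-04]), 'ft_force': array([-0.2367446 , -0.00483973, -0.26367983]), 'torque': array([0.03311264, 0.00266849, 0.0127104 ]), 'grasp_force': 0.0, 'grip_width': 1.0003320060110152}
scene 53.03468745698727 316.8947686956943 241.64513629590206 [[0.3544, 0.9351, 0.0016, -0.1882], [0.6657, -0.2511, -0.7027, -0.2789], [-0.6567, 0.2501, -0.7115, 1.6629], [0.0, 0.0, 0.0, 1.0]]
top 51.89746051129994 321.3486534216809 240.31218941604223 [[0.009, -0.9999, 0.0125, -0.0211], [-0.9933, -0.0103, -0.115, 0.5302], [0.1152, -0.0113, -0.9933, 1.2729], [0.0, 0.0, 0.0, 1.0]]
```

View pics/scene0.png

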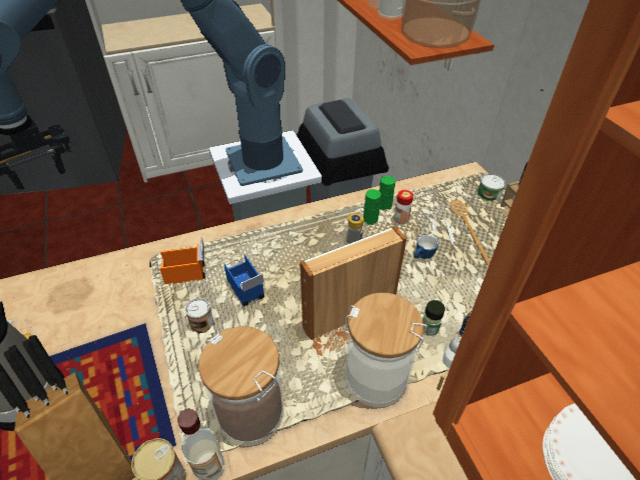

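View pics/top0.png

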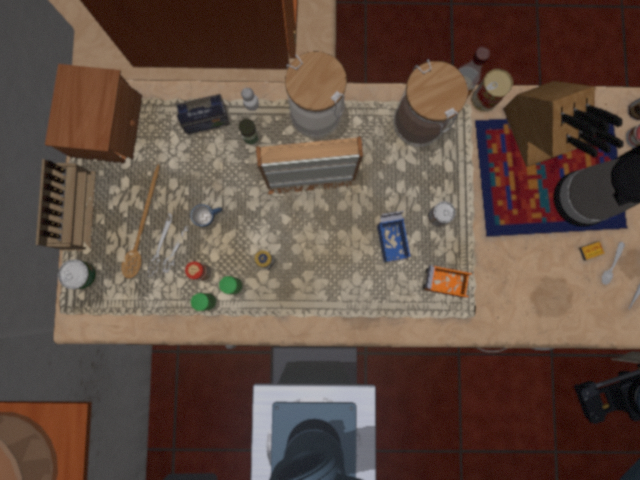

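```bash
cat > h.py <<'E'
import numpy as np, cv2
from station import *
from scipy.spatial.transform import Rotation as R
def cloud(n):
    """camera picture and the world point of every pixel (nan without reading)"""
    c=camera(n);d=c["range_z"].astype(float);f=240/np.tan(np.radians(c["fov_y"]/2))
    v,u=np.mgrid[:480,:640]
    p=np.stack([(u-c["cx"])/f*d,(v-c["cy"])/f*d,d],-1)
    T=np.linalg.inv(c["world_to_cam"]);P=p@T[:3,:3].T+T[:3,3];P[d<=0]=np.nan
    return c["color"],P
def mask(img,lo,hi):
    return cv2.inRange(cv2.cvtColor(img,cv2.COLOR_BGR2HSV),lo,hi)>0
def rect(q):
    r=cv2.minAreaRect((q[:,:2]*1000).astype(np.float32));return np.round(r[0],1),np.round(r[1],1),round(r[2],1)
E
python3 - <<'E'
from h import *
for n in("top","scene"):
    im,P=cloud(n);z=P[...,2]
    print(n)
    for name,lo,hi in(("blue",(100,120,40),(125,255,255)),("red",(0,150,90),(6,255,255)),("yel",(18,120,80),(32,255,255)),("green",(50,150,50),(75,255,255))):
        m=mask(im,lo,hi)&(z>.012)&(z<.2)&(P[...,0]>.25)&(P[...,0]<.9)&(abs(P[...,1])<.6)
        k,l,s,ce=cv2.connectedComponentsWithStats(m.astype(np.uint8))
        for i in range(1,k):
            if s[i,4]<25: continue
            q=P[l==i];t=np.percentile(q[:,2],95)
            print(name,s[i,4],"px",ce[i].round(),"top z",round(t*1000),"rect top",*rect(q[q[:,2]>t-.008]), "all",*rect(q))
    m=(z>.22)&(z<.26)&(P[...,0]>.5)&(P[...,0]<.9)&(abs(P[...,1])<.25)
    k,l,s,ce=cv2.connectedComponentsWithStats(m.astype(np.uint8))
    for i in range(1,k):
        if s[i,4]>100:
            q=P[l==i];print("panel?",s[i,4],ce[i].round(),np.nanmedian(q[:,2]),*rect(q[q[:,2]>.232]))
E
```

```text
top
blue 48 px [382. 234.] top z 73 rect top [ 545.2 -171.7] [50.4  4.8] 11.3 all [ 545.7 -176.8] [52.4 16. ] 7.2
blue 30 px [386. 254.] top z 73 rect top [ 492.5 -181.4] [32.3  4.5] 8.6 all [ 492.5 -181.3] [32.3  4.8] 8.6
red 139 px [195. 271.] top z 111 rect top [444.7 298.4] [39.5 39.8] 0.6 all [444.7 298.6] [39.5 40.2] 0.6
yel 116 px [263. 259.] top z 101 rect top [475.6 131.2] [38.  37.6] 1.9 all [475.6 131.2] [38.  37.6] 1.9
panel? 1530 [315.  89.] 0.2225020480687474 [0. 0.] [0. 0.] 0.0
panel? 474 [416.  93.] 0.22248136310436883 [0. 0.] [0. 0.] 0.0
panel? 2302 [309. 153.] 0.240371538587546 [708.1  15.5] [ 47.4 240.4] 6.7
scene
blue 158 px [424. 252.] top z 51 rect top [604.2 281.8] [58.1 26.9] 83.0 all [604.3 283. ] [61.  27.6] 84.8
blue 692 px [243. 281.] top z 70 rect top [ 530.8 -201.6] [100.7  62.8] 11.0 all [ 529.8 -202.2] [107.2  62.6] 10.4
red 148 px [405. 198.] top z 110 rect top [442.9 301.5] [40.9 43.9] 72.6 all [404.4 337.3] [ 41.8 154.9] 48.1
yel 157 px [355. 222.] top z 99 rect top [475.2 132.5] [38.7 39.5] 65.2 all [445.6 149.4] [ 40.1 113.4] 61.2
green 860 px [379. 199.] top z 109 rect top [388.7 252. ] [ 42.8 126.5] 35.2 all [390.2 251.6] [ 44.8 128.7] 35.2
panel? 2338 [352. 254.] 0.23966371953572002 [706.8  17.7] [ 49.6 241.1] 6.1
panel? 1829 [380. 313.] 0.22175398884913777 [0. 0.] [0. 0.] 0.0
panel? 654 [262. 348.] 0.22134832240098878 [0. 0.] [0. 0.] 0.0
```

```bash
cat >> h.py <<'E'
from scipy.linalg import logm,expm
def pose(p,Rm):
    T=np.eye(4);T[:3,:3]=Rm;T[:3,3]=p;return T
def now():
    s=observe();return pose(s["tool_pos"],R.from_rotvec(s["ee_rot"]).as_matrix())
def plan(A,B,n,show=True):
    """n equal rows (mm, deg in tool axes) that lead from A to B on a screw"""
    S=np.real(expm(np.real(logm(np.linalg.inv(A)@B))/n))
    d=S[:3,3]*1000;r=R.from_matrix(S[:3,:3]).as_rotvec(degrees=True)
    if show: print(n,"x",d.round(2),r.round(3),"|",np.linalg.norm(d).round(1),np.linalg.norm(r).round(2),"mid",(A@np.linalg.matrix_power(S,n//2))[:3,3].round(3))
def frame(p,yaw):
    return pose(p,R.from_euler("z",yaw,degrees=True).as_matrix())
ALPHA=35.
def grip(b,tilt,g=(-.003,0,.055),back=0.):
    """TCP pose holding a bin at frame b (level), bin turned front-up by tilt"""
    a=np.radians(ALPHA);F=b@pose([0,0,0],R.from_euler("y",tilt,degrees=True).as_matrix())
    x=[np.cos(a),0,np.sin(a)];z=[np.sin(a),0,-np.cos(a)];y=[0,-1,0]
    T=np.eye(4);T[:3,:3]=np.array([x,y,z]).T;T[:3,3]=np.array(g)-np.array(z)*(.006+back)
    return F@T
E
python3 - <<'E'
from h import *
b=frame([.530,-.2015,0],11)
G=grip(b,0,back=.12);print(G[:3,3]);plan(now(),G,18)
A=now();M=A.copy();M[:3,3]=[.3,-.4,.3];
E
```

```text
[ 0.4561123  -0.21586231  0.15821316]
18 x [ 17.2  -18.06  11.17] [-0.124  1.942  0.381] | 27.3 1.98 mid [ 0.315 -0.415  0.184]
```

Emit:
send_rows(
  moves="0 17.2 -18.1 11.2 -0.12 1.94 0.38;0 17.2 -18.1 11.2 -0.12 1.94 0.38;0 17.2 -18.1 11.2 -0.12 1.94 0.38;0 17.2 -18.1 11.2 -0.12 1.94 0.38;0 17.2 -18.1 11.2 -0.12 1.94 0.38;0 17.2 -18.1 11.2 -0.12 1.94 0.38;0 17.2 -18.1 11.2 -0.12 1.94 0.38;0 17.2 -18.1 11.2 -0.12 1.94 0.38;0 17.2 -18.1 11.2 -0.12 1.94 0.38;0 17.2 -18.1 11.2 -0.12 1.94 0.38;0 17.2 -18.1 11.2 -0.12 1.94 0.38;0 17.2 -18.1 11.2 -0.12 1.94 0.38;0 17.2 -18.1 11.2 -0.12 1.94 0.38;0 17.2 -18.1 11.2 -0.12 1.94 0.38;0 17.2 -18.1 11.2 -0.12 1.94 0.38;0 17.2 -18.1 11.2 -0.12 1.94 0.38;0 17.2 -18.1 11.2 -0.12 1.94 0.38;0 17.2 -18.1 11.2 -0.12 1.94 0.38;0 0 0 0 0 0 0",
)

```text
time_s: 1.78
tool_pos: [0.4427, -0.2324, 0.1591]
ee_rot: [-2.935, -0.298, -0.882]
ft_force: [-0.4, 0.3, -0.7]
grip_width: 1.0
grasp_force: 0.0
```

Run:
```python
from h import *
s=observe();print(s["time_s"],s["tool_pos"],s["joint_pos"].round(2))
im,P=cloud("wrist");cv2.imwrite("pics/w1.png",im);z=P[...,2]
m=mask(im,(100,110,30),(125,255,255))&(z>.0)&(z<.12)
k,l,st,ce=cv2.connectedComponentsWithStats(m.astype(np.uint8))
for i in range(1,k):
    if st[i,4]>200:
        q=P[l==i];print(st[i],np.percentile(q[:,2],[2,50,98]).round(4),*rect(q),"walls",*rect(q[(q[:,2]>.055)]))
b=frame([.530,-.2015,0],11);plan(now(),grip(b,0,back=.12),6);plan(now(),grip(b,0),6)
```

```text
1.7833 [ 0.44271858 -0.23239807  0.15907892] [ 1.17  0.46 -0.61  2.28 -1.13  0.2   0.38]
[ 577    0   63  272 8094] [0.0007 0.002  0.0033] [ 706.3 -469.5] [ 67.9 318.9] 87.8 walls [0. 0.] [0. 0.] 0.0
[ 258  137   89  147 9616] [0.0074 0.0379 0.0781] [ 527.7 -202.8] [99.4 61.1] 10.4 walls [ 527.8 -202.8] [99.1 61.1] 10.4
6 x [ 2.34 -2.5   1.73] [-0.079  0.275  0.077] | 3.8 0.3 mid [ 0.449 -0.225  0.159]
6 x [ 2.68 -2.4  21.72] [-0.079  0.275  0.077] | 22.0 0.3 mid [ 0.482 -0.218  0.109]
```

View pics/w1.png

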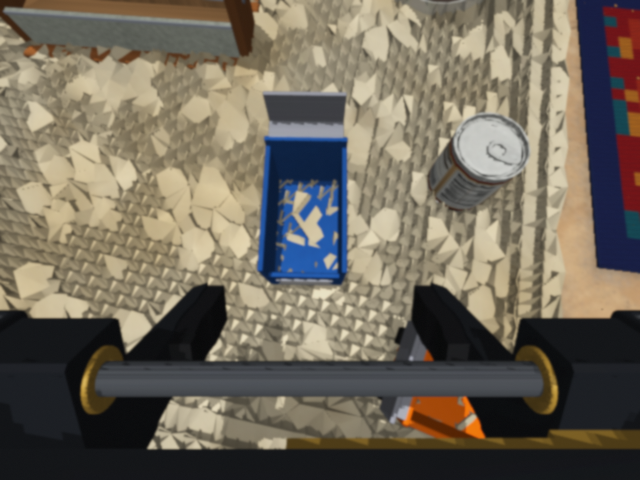

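Run:
```python
from h import *
b=frame([.529,-.2025,0],10.7)
A=grip(b,0,back=.06);plan(now(),A,6);plan(A,grip(b,0),4)
```

```text
6 x [ 2.34 -2.37 11.61] [-0.107  0.275  0.118] | 12.1 0.32 mid [ 0.465 -0.222  0.134]
4 x [-0.  0. 15.] [0. 0. 0.] | 15.0 0.0 mid [ 0.506 -0.207  0.084]
```

Emit:
send_rows(
  moves="0 2.3 -2.4 11.6 -0.1 0.28 0.12;0 2.3 -2.4 11.6 -0.1 0.28 0.12;0 2.3 -2.4 11.6 -0.1 0.28 0.12;0 2.3 -2.4 11.6 -0.1 0.28 0.12;0 2.3 -2.4 11.6 -0.1 0.28 0.12;0 2.3 -2.4 11.6 -0.1 0.28 0.12;0 0 0 0 0 0 0",
)

```text
time_s: 2.42
tool_pos: [0.4925, -0.2273, 0.1315]
ee_rot: [-2.91, -0.288, -0.874]
ft_force: [-0.7, 0.6, 0.0]
grip_width: 0.999
grasp_force: 0.0
```

Run:
```python
from h import *
s=observe();print(s["joint_pos"].round(2))
b=frame([.529,-.2025,0],10.7)
A=grip(b,0,back=.06);plan(now(),A,2);plan(now(),grip(b,0),5)
im,P=cloud("wrist");z=P[...,2]
m=mask(im,(100,110,30),(125,255,255))&(z>.055)&(z<.12)&(abs(P[...,0]-.53)<.1)
print(rect(P[m]))
```

```text
[ 0.99  0.55 -0.49  2.2  -1.3   0.19  0.5 ]
2 x [-6.44 -8.52  9.42] [-1.055  0.699 -0.025] | 14.2 1.27 mid [ 0.491 -0.219  0.12 ]
5 x [-2.41 -3.16 15.74] [-0.422  0.279 -0.01 ] | 16.2 0.51 mid [ 0.504 -0.218  0.103]
(array([ 527.9, -202.5]), array([98.6, 61.8]), 10.2)
```

```bash
sed -i 's/^ALPHA=35./ALPHA=20./; s/g=(-.003,0,.055)/g=(-.015,0,.055)/' h.py
python3 - <<'E'
from h import *
b=frame([.529,-.2025,0],10.6)
A=grip(b,0,back=.06);print(A[:3,3]);plan(now(),A,6)
E
```

```text
[ 0.49206785 -0.20941166  0.11701971]
6 x [-0.58 -2.85  2.49] [-0.357 -2.261  0.053] | 3.8 2.29 mid [ 0.492 -0.218  0.124]
```

Emit:
send_rows(
  moves="0 -0.6 -2.9 2.5 -0.36 -2.26 0.05;0 -0.6 -2.9 2.5 -0.36 -2.26 0.05;0 -0.6 -2.9 2.5 -0.36 -2.26 0.05;0 -0.6 -2.9 2.5 -0.36 -2.26 0.05;0 -0.6 -2.9 2.5 -0.36 -2.26 0.05;0 -0.6 -2.9 2.5 -0.36 -2.26 0.05;0 0 0 0 0 0 0",
)

```text
time_s: 3.05
tool_pos: [0.4926, -0.2067, 0.1175]
ee_rot: [-3.05, -0.291, -0.536]
ft_force: [0.5, 0.3, -0.1]
grip_width: 0.999
grasp_force: 0.0
```

Run:
```python
from h import *
s=observe();print(s["joint_pos"].round(2))
b=frame([.529,-.2025,0],10.6)
A=grip(b,0,back=.06);plan(now(),A,2);plan(now(),grip(b,0),5)
```

```text
[ 0.35  0.49  0.09  2.16 -0.88  0.31 -0.14]
2 x [-0.54  1.27  0.04] [-0.008  0.031  0.143] | 1.4 0.15 mid [ 0.492 -0.208  0.117]
5 x [-0.21  0.51 12.02] [-0.003  0.012  0.057] | 12.0 0.06 mid [ 0.5   -0.206  0.095]
```

Reached well now. Descend and close.

Emit:
send_rows(
  moves="0 -0.2 0.5 12 0 0 0.06;0 -0.2 0.5 12 0 0 0.06;0 -0.2 0.5 12 0 0 0.06;0 -0.2 0.5 12 0 0 0.06;0 -0.2 0.5 12 0 0 0.06;0 0 0 0 0 0 0;255 0 0 0 0 0 0;255 0 0 0 0 0 0;255 0 0 0 0 0 0;255 0 0 0 0 0 0;255 0 0 0 0 0 0;255 0 0 0 0 0 0;255 0 0 0 0 0 0;255 0 0 0 0 0 0;255 0 0 0 0 0 0;255 0 0 0 0 0 0",
)

```text
time_s: 4.38
tool_pos: [0.5108, -0.2079, 0.0611]
ee_rot: [-3.05, -0.275, -0.538]
ft_force: [-2.9, 0.8, 6.3]
grip_width: 0.702
grasp_force: 30.0
```

Run:
```python
from h import *
s=observe();print(s["joint_pos"].round(2),s["grip_width"]*88)
b=frame([.529,-.2025,0],10.6)
plan(now(),grip(b,0),2)
# panel front from the wrist camera
im,P=cloud("top");z=P[...,2]
```

```text
[ 0.43  0.62 -0.03  2.12 -1.05  0.21  0.04] 61.78533562231655
2 x [ 0.76 -1.    0.52] [ 0.018 -0.016 -0.143] | 1.4 0.15 mid [ 0.512 -0.207  0.061]
```

```bash
cat >> h.py <<'E'
PN=frame([.684,.014,0],6.4)
H=np.linalg.inv(now())@frame([.529,-.2025,0],10.6) if 0 else None
import os
if os.path.exists("H.npy"): H=np.load("H.npy")
def hang(f,h,tilt,PN=None):
    """TCP pose with hook_corner f in front of / h above point groove (mm)"""
    PN=globals()["PN"] if PN is None else PN
    B=PN@pose([-f/1000,0,.170+h/1000],R.from_euler("y",tilt,degrees=True).as_matrix())@pose([-.05,0,-.075],np.eye(3))
    return B@np.linalg.inv(H)
E
python3 - <<'E'
from h import *
import h
np.save("H.npy",np.linalg.inv(now())@frame([.529,-.2025,0],10.6));h.H=np.load("H.npy")
A=now();U=A.copy();U[2,3]+=.12
plan(A,U,6);B=hang(100,0,0);print(B[:3,3]);plan(U,B,8);C=hang(100,-10,40);print(C[:3,3]);plan(B,C,8);plan(U,C,12)
E
```

```text
6 x [  6.85  -0.02 -18.79] [ 0.  0. -0.] | 20.0 0.0 mid [ 0.511 -0.208  0.121]
[ 0.51641988 -0.00678069  0.15609501]
8 x [  3.05 -24.76   4.47] [-0.18   0.001  0.493] | 25.3 0.52 mid [ 0.512 -0.107  0.169]
[ 0.52354558 -0.00598141  0.19360547]
8 x [ 1.12 -0.   -4.74] [-2.5e-02 -5.0e+00 -3.0e-03] | 4.9 5.0 mid [ 0.517 -0.007  0.175]
12 x [  3.61 -16.5   -0.89] [-0.017 -3.332  0.355] | 16.9 3.35 mid [ 0.514 -0.107  0.191]
```

Emit:
send_rows(
  moves="255 6.9 0 -18.8 0 0 0;255 6.9 0 -18.8 0 0 0;255 6.9 0 -18.8 0 0 0;255 6.9 0 -18.8 0 0 0;255 6.9 0 -18.8 0 0 0;255 6.9 0 -18.8 0 0 0",
)

```text
time_s: 4.93
tool_pos: [0.5105, -0.2079, 0.1813]
ee_rot: [-3.051, -0.275, -0.536]
ft_force: [0.4, -0.2, -3.0]
grip_width: 0.699
grasp_force: 30.0
```

Emit:
send_rows(
  moves="255 3.6 -16.5 -0.9 0 -3.33 0.35;255 3.6 -16.5 -0.9 0 -3.33 0.35;255 3.6 -16.5 -0.9 0 -3.33 0.35;255 3.6 -16.5 -0.9 0 -3.33 0.35;255 3.6 -16.5 -0.9 0 -3.33 0.35;255 3.6 -16.5 -0.9 0 -3.33 0.35;255 3.6 -16.5 -0.9 0 -3.33 0.35;255 3.6 -16.5 -0.9 0 -3.33 0.35;255 3.6 -16.5 -0.9 0 -3.33 0.35;255 3.6 -16.5 -0.9 0 -3.33 0.35;255 3.6 -16.5 -0.9 0 -3.33 0.35;255 3.6 -16.5 -0.9 0 -3.33 0.35;255 0 0 0 0 0 0;255 0 0 0 0 0 0",
)

```text
time_s: 6.1
tool_pos: [0.5241, -0.0053, 0.1926]
ee_rot: [3.071, 0.17, -0.541]
ft_force: [-0.2, -0.0, -2.8]
grip_width: 0.702
grasp_force: 30.0
```

```bash
python3 - <<'E'
from h import *
s=observe();print(s["joint_pos"].round(2),s["grip_width"]*88)
plan(now(),hang(100,-10,40),2)
F=now()@H
for n in("wrist","top"):
    im,P=cloud(n);np.save(n+"P.npy",P);cv2.imwrite(f"pics/{n}2.png",im)
    Q=(P-PN[:3,3])@PN[:3,:3]  # panel frame
    m=(abs(Q[...,1])<.1)&(Q[...,2]>.2)&(Q[...,2]<.23)&(abs(Q[...,0])<.012)
    print(n,"face",m.sum(),np.percentile(Q[m][:,0]*1000,[10,50,90]).round(1), np.polyfit(Q[m][:,1],Q[m][:,0],1))
    B=(P-F[:3,3])@F[:3,:3]
    m=(abs(B[...,1])<.04)&(B[...,0]>.045)&(B[...,0]<.075)&(B[...,2]>.06)&(B[...,2]<.115)
    q=B[m]*1000;print("hook",m.sum(), np.percentile(q,[2,50,98],axis=0).round(1).tolist())
    l=q[q[:,2]>85]
    if len(l): print("lip",np.percentile(l,[2,50,98],axis=0).round(1).tolist(),np.polyfit(l[:,2],l[:,0],1))
E
python3 -c "
import cv2,numpy as np
cv2.imwrite('pics/c2.png',cv2.imread('pics/wrist2.png'))"
```

```text
[-0.5   0.68  0.61  1.7  -0.33  1.24 -1.23] 61.819181192919395
2 x [-0.46  0.29 -0.38] [-0.052  0.012  0.117] | 0.7 0.13 mid [ 0.524 -0.006  0.193]Traceback (most recent call last):
  File "<stdin>", line 9, in <module>
    return _quantile_unchecked(
        a, q, axis, out, overwrite_input, method, keepdims, weights)
    return _ureduce(a,
                    func=_quantile_ureduce_func,
    ...<5 lines>...
                    overwrite_input=overwrite_input,
                    method=method)
    r = func(a, **kwargs)
    result = _quantile(arr,
                       quantiles=q,
    ...<2 lines>...
                       out=out,
                       weights=wgt)
    slices_having_nans = np.isnan(arr[-1, ...])
                                  ~~~^^^^^^^^^
IndexError: index -1 is out of bounds for axis 0 with size 0
```

View pics/wrist2.png

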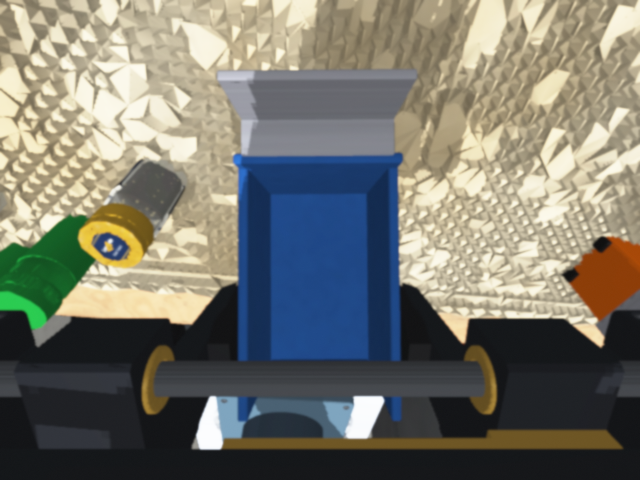

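Run:
```python
from h import *
F=now()@H
for n in("wrist","top","scene"):
    im,P=cloud(n)
    Q=(P-PN[:3,3])@PN[:3,:3]
    for zl,zh in((.2,.232),(.08,.16)):
        m=(abs(Q[...,1])<.1)&(Q[...,2]>zl)&(Q[...,2]<zh)&(abs(Q[...,0])<.012)
        if m.sum()>30: print(n,"face",m.sum(),np.percentile(Q[m][:,0]*1000,[10,50,90]).round(1), np.polyfit(Q[m][:,1],Q[m][:,0],1).round(4))
    m=(abs(Q[...,1])<.15)&(Q[...,2]>.234)&(Q[...,2]<.246)&(Q[...,0]>-.01)&(Q[...,0]<.06)
    if m.sum()>30: print(n,"top",np.percentile(Q[m]*1000,[1,50,99],axis=0).round(1).tolist())
    B=(P-F[:3,3])@F[:3,:3]
    for nm,a,c in(("hook",62,118),("rim",-1,85)):
        m=(abs(B[...,1])<.045)&(B[...,0]>(.045 if nm=="hook" else -.06))&(B[...,0]<.08)&(B[...,2]*1000>a)&(B[...,2]*1000<c)
        if nm=="rim": m&=mask(im,(100,110,30),(125,255,255))&(B[...,2]>.066)
        q=B[m]*1000
        if len(q)<20: continue
        print(n,nm,len(q),np.percentile(q,[1,50,99],axis=0).round(1).tolist())
        l=q[(q[:,2]>85)]
        if len(l)>20: print("lip",np.percentile(l,[1,50,99],axis=0).round(1).tolist(),np.polyfit(l[:,2]-100,l[:,0],1).round(3))
```

```text
wrist hook 17325 [[45.3, -28.6, 64.4], [61.1, -1.0, 80.2], [64.0, 26.6, 108.7]]
lip [[60.9, -28.2, 85.4], [61.6, -1.0, 101.7], [64.3, 26.1, 109.0]] [5.0000e-02 6.1811e+01]
wrist rim 7422 [[-48.8, -31.7, 66.2], [24.1, -2.0, 70.1], [48.3, 29.4, 78.9]]
top face 83 [1.  1.8 2.8] [-0.0001  0.0019]
top face 125 [1.3 2.  2.8] [-0.0019  0.002 ]
top top [[0.9, -119.5, 235.5], [23.5, 70.6, 240.9], [46.7, 117.8, 245.7]]
scene top [[-0.3, -118.4, 234.4], [25.2, -6.0, 240.2], [46.2, 117.2, 245.1]]
scene hook 179 [[45.3, -32.2, 68.9], [54.2, -4.0, 78.2], [63.3, 25.8, 111.0]]
lip [[60.5, -30.1, 88.9], [61.9, -4.7, 107.2], [63.4, 23.8, 112.5]] [-3.8000e-02  6.2122e+01]
scene rim 123 [[-27.4, -33.5, 66.3], [28.4, 1.8, 70.8], [48.0, 29.4, 80.2]]
```

```bash
sed -i 's/^PN=.*/PN=frame([.6855,.0135,0],6.4)/' h.py
python3 - <<'E'
from h import *
F=now()@H
im,P=cloud("wrist");B=((P-F[:3,3])@F[:3,:3])*1000
m=mask(im,(100,110,30),(125,255,255))
for s in(-1,1):
    k=m&(B[...,1]*s>28)&(B[...,1]*s<34)&(B[...,2]>66)&(B[...,2]<74)&(B[...,0]>-5)&(B[...,0]<42);q=B[k]
    # upper envelope per 5 mm
    e=[(x,np.percentile(q[abs(q[:,0]-x)<3][:,2],90)) for x in range(-2,40,6) if (abs(q[:,0]-x)<3).sum()>5]
    print(s,len(q),np.round(e,1).tolist())
k=m&(abs(B[...,1])<22)&(B[...,2]>4)&(B[...,2]<14)&(abs(B[...,0])<40);q=B[k];print("floor",len(q),np.polyfit(q[:,0],q[:,2],1).round(3))
k=(abs(B[...,1])<25)&(B[...,2]>84)&(B[...,2]<105)&(B[...,0]>50)&(B[...,0]<63);q=B[k];print("lip",len(q),np.polyfit(q[:,2]-95,q[:,0],1).round(3))
A=now();C=hang(42,-16,40);plan(A,C,6)
L=[(42,-16,40),(21,6,40),(16,11,40),(12,11,30),(10,9,20),(8,6,8),(6,4,0),(6,0,0)]
for a,b in zip(L,L[1:]): plan(hang(*a),hang(*b),4)
E
```

```text
-1 1260 [[-2.0, 70.7], [4.0, 70.7], [10.0, 70.7], [16.0, 70.6], [22.0, 70.6], [28.0, 70.6], [34.0, 70.6]]
1 410 [[-2.0, 70.7], [4.0, 70.7], [10.0, 70.6], [16.0, 70.6], [22.0, 70.5], [28.0, 70.6], [34.0, 70.5]]
floor 11211 [-1.000e-03  7.977e+00]
lip 4606 [1.0000e-03 6.1471e+01]
6 x [ 9.71 -0.2  -2.43] [-0.031 -0.004 -0.004] | 10.0 0.03 mid [ 0.553 -0.004  0.191]
4 x [ 3.06 -0.01 -6.96] [ 0.  0. -0.] | 7.6 0.0 mid [0.593 0.001 0.199]
4 x [ 0.75 -0.   -1.6 ] [ 0.  0. -0.] | 1.8 0.0 mid [0.606 0.003 0.212]
4 x [ 0.57 -0.    2.76] [1.2e-02 2.5e+00 2.0e-03] | 2.8 2.5 mid [0.608 0.003 0.209]
4 x [ 0.16 -0.    3.48] [1.2e-02 2.5e+00 2.0e-03] | 3.5 2.5 mid [0.607 0.003 0.196]
4 x [-0.02 -0.    4.44] [1.5e-02 3.0e+00 2.0e-03] | 4.4 3.0 mid [0.607 0.003 0.181]
4 x [ 0.03 -0.    3.04] [1.e-02 2.e+00 1.e-03] | 3.0 2.0 mid [0.61  0.003 0.166]
4 x [-0.34  0.    0.94] [ 0.  0. -0.] | 1.0 0.0 mid [0.611 0.003 0.158]
```

Emit:
send_rows(
  moves="255 9.7 -0.2 -2.4 -0.03 0 0;255 9.7 -0.2 -2.4 -0.03 0 0;255 9.7 -0.2 -2.4 -0.03 0 0;255 9.7 -0.2 -2.4 -0.03 0 0;255 9.7 -0.2 -2.4 -0.03 0 0;255 9.7 -0.2 -2.4 -0.03 0 0;255 0 0 0 0 0 0;255 0 0 0 0 0 0",
)

```text
time_s: 7.02
tool_pos: [0.5827, 0.0005, 0.1871]
ee_rot: [3.069, 0.165, -0.541]
ft_force: [-0.6, -0.5, -2.5]
grip_width: 0.703
grasp_force: 30.0
```

Run:
```python
from h import *
A=now();plan(A,hang(42,-16,40),1);plan(A,hang(21,6,40),6)
im,P=cloud("scene");cv2.imwrite("pics/s3.png",cv2.resize(im[200:360,260:440],None,fx=4,fy=3.7,interpolation=cv2.INTER_CUBIC)[:600])
```

```text
1 x [-0.27  0.53 -0.47] [0.012 0.02  0.034] | 0.8 0.04 mid [0.583 0.001 0.187]
6 x [ 1.99  0.08 -4.72] [0.002 0.003 0.006] | 5.1 0.01 mid [0.593 0.001 0.198]
```

Emit:
send_rows(
  moves="255 2 0.1 -4.7 0 0 0;255 2 0.1 -4.7 0 0 0;255 2 0.1 -4.7 0 0 0;255 2 0.1 -4.7 0 0 0;255 2 0.1 -4.7 0 0 0;255 2 0.1 -4.7 0 0 0;255 0 0 0 0 0 0",
)

```text
time_s: 7.65
tool_pos: [0.605, 0.0029, 0.2103]
ee_rot: [3.069, 0.167, -0.538]
ft_force: [-0.4, -1.1, -2.4]
grip_width: 0.698
grasp_force: 30.0
```

Run:
```python
from h import *
A=now();plan(A,hang(21,6,40),1);plan(A,hang(16,11,40),3)
```

```text
1 x [-1.13  0.41  1.15] [ 0.036 -0.085  0.094] | 1.7 0.13 mid [0.605 0.003 0.21 ]
3 x [ 0.62  0.13 -1.75] [ 0.012 -0.028  0.031] | 1.9 0.04 mid [0.606 0.003 0.212]
```

Emit:
send_rows(
  moves="255 0.6 0.1 -1.8 0 0 0;255 0.6 0.1 -1.8 0 0 0;255 0.6 0.1 -1.8 0 0 0;255 0 0 0 0 0 0",
)

```text
time_s: 7.98
tool_pos: [0.6076, 0.003, 0.2141]
ee_rot: [3.069, 0.166, -0.54]
ft_force: [0.3, 0.2, -2.4]
grip_width: 0.703
grasp_force: 30.0
```

Run:
```python
from h import *
A=now();plan(A,hang(16,11,40),1);plan(A,hang(12,11,30),5)
```

```text
1 x [ 0.67  0.19 -0.79] [0.021 0.002 0.081] | 1.1 0.08 mid [0.608 0.003 0.214]
5 x [0.59 0.03 2.06] [0.013 2.    0.018] | 2.1 2.0 mid [0.607 0.003 0.21 ]
```

Emit:
send_rows(
  moves="255 0.6 0 2.1 0 2 0;255 0.6 0 2.1 0 2 0;255 0.6 0 2.1 0 2 0;255 0.6 0 2.1 0 2 0;255 0.6 0 2.1 0 2 0;255 0 0 0 0 0 0",
)

```text
time_s: 8.48
tool_pos: [0.6063, 0.0027, 0.203]
ee_rot: [3.114, 0.168, -0.272]
ft_force: [0.3, 0.2, -2.2]
grip_width: 0.702
grasp_force: 30.0
```

Run:
```python
from h import *
A=now();plan(A,hang(12,11,30),1);plan(A,hang(10,9,20),5)
```

```text
1 x [ 1.22  0.07 -0.58] [0.023 0.016 0.053] | 1.4 0.06 mid [0.606 0.003 0.203]
5 x [0.37 0.01 2.69] [0.014 2.003 0.012] | 2.7 2.0 mid [0.606 0.003 0.198]
```

Emit:
send_rows(
  moves="255 0.4 0 2.7 0 2 0;255 0.4 0 2.7 0 2 0;255 0.4 0 2.7 0 2 0;255 0.4 0 2.7 0 2 0;255 0.4 0 2.7 0 2 0;255 0 0 0 0 0 0",
)

```text
time_s: 8.98
tool_pos: [0.6067, 0.0028, 0.189]
ee_rot: [3.135, 0.17, -0.002]
ft_force: [0.0, -0.0, -1.9]
grip_width: 0.7
grasp_force: 30.0
```

Run:
```python
from h import *
A=now();plan(A,hang(10,9,20),1);plan(A,hang(8,6,8),6);plan(hang(8,6,8),hang(6,4,0),4)
```

```text
1 x [ 0.02  0.13 -0.49] [0.053 0.113 0.084] | 0.5 0.15 mid [0.607 0.003 0.189]
6 x [-0.02  0.02  2.88] [0.017 2.019 0.016] | 2.9 2.02 mid [0.607 0.003 0.18 ]
4 x [ 0.03 -0.    3.04] [1.e-02 2.e+00 1.e-03] | 3.0 2.0 mid [0.61  0.003 0.166]
```

Emit:
send_rows(
  moves="255 0 0 2.9 0 2 0;255 0 0 2.9 0 2 0;255 0 0 2.9 0 2 0;255 0 0 2.9 0 2 0;255 0 0 2.9 0 2 0;255 0 0 2.9 0 2 0;255 0 0 0 0 0 0",
)

```text
time_s: 9.57
tool_pos: [0.6082, 0.003, 0.1714]
ee_rot: [-3.11, -0.169, -0.323]
ft_force: [0.3, -0.0, -3.2]
grip_width: 0.7
grasp_force: 30.0
```

Run:
```python
from h import *
print(observe()["joint_pos"].round(2))
A=now();plan(A,hang(8,6,8),1);plan(A,hang(6,4,0),4)
```

```text
[-0.48  0.54  0.53  1.92 -0.51  0.59 -1.09]
1 x [-0.04  0.16 -0.47] [0.068 0.171 0.114] | 0.5 0.22 mid [0.608 0.003 0.171]
4 x [0.03 0.03 2.92] [0.025 2.043 0.031] | 2.9 2.04 mid [0.61  0.003 0.166]
```

Emit:
send_rows(
  moves="255 0 0 2.9 0 2.04 0;255 0 0 2.9 0 2.04 0;255 0 0 2.9 0 2.04 0;255 0 0 2.9 0 2.04 0;255 0 0 0 0 0 0",
)

```text
time_s: 9.98
tool_pos: [0.6107, 0.0032, 0.1597]
ee_rot: [-3.072, -0.167, -0.54]
ft_force: [-0.4, -0.4, -2.6]
grip_width: 0.702
grasp_force: 30.0
```

Run:
```python
from h import *
A=now();plan(A,hang(6,4,0),1);plan(A,hang(6,0,0),4)
im,P=cloud("wrist");cv2.imwrite("pics/w4.png",im)
```

```text
1 x [ 0.7   0.1  -0.18] [0.046 0.087 0.116] | 0.7 0.15 mid [0.611 0.003 0.16 ]
4 x [-0.17  0.03  0.89] [0.012 0.022 0.029] | 0.9 0.04 mid [0.611 0.003 0.158]
```

View pics/w4.png

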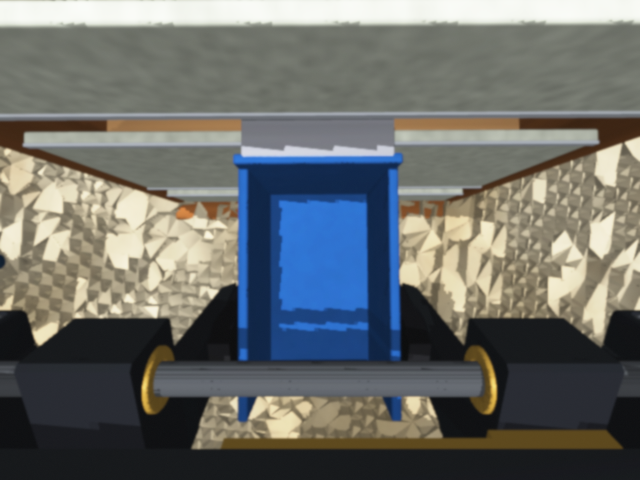

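The hook shank runs in under the upper slat (rows 118–155), with the lip hidden behind it. Next I lower it.

Emit:
send_rows(
  moves="255 -0.3 0 0.9 0 0 0;255 -0.3 0 0.9 0 0 0;255 -0.3 0 0.9 0 0 0;255 -0.3 0 0.9 0 0 0;255 0 0 0 0 0 0;255 0 0 0 0 0 0",
)

```text
time_s: 10.53
tool_pos: [0.6116, 0.0036, 0.1566]
ee_rot: [-3.072, -0.168, -0.539]
ft_force: [-7.0, -1.3, 0.7]
grip_width: 0.701
grasp_force: 30.0
```

Run:
```python
from h import *
A=now();plan(A,hang(6,0,0),1)
s=observe();print(s["ft_force"].round(1))
D=A.copy();D[2,3]-=.002;plan(A,D,2)
```

```text
1 x [-0.4   0.34  0.35] [0.049 0.134 0.159] | 0.6 0.21 mid [0.612 0.004 0.157]
[-7.  -1.3  0.7]
2 x [-0.34 -0.    0.94] [ 0. -0. -0.] | 1.0 0.0 mid [0.612 0.004 0.156]
```

Emit:
send_rows(
  moves="255 -0.8 0 0.7 0 0 0;255 0 0 0 0 0 0;0 0 0 0 0 0 0;0 0 0 0 0 0 0;0 0 0 0 0 0 0;0 0 0 0 0 0 0;0 0 0 0 0 0 0;0 0 0 0 0 0 0;0 0 0 0 0 0 0;0 0 0 0 0 0 0;0 0 0 -10 0 0 0;0 0 0 -20 0 0 0;0 0 0 -25 0 0 0;0 0 0 -25 0 0 0;0 0 0 -20 0 0 0;0 0 0 0 0 0 0;0 0 0 0 0 0 0",
)

```text
time_s: 11.95
tool_pos: [0.578, 0.0001, 0.2513]
ee_rot: [-3.07, -0.168, -0.55]
ft_force: [-0.4, 0.4, -0.7]
grip_width: 1.0
grasp_force: 0.0
```

Run:
```python
from h import *
im,P=cloud("wrist");cv2.imwrite("pics/w5.png",im)
Q=((P-PN[:3,3])@PN[:3,:3])*1000
m=mask(im,(100,110,30),(125,255,255))&(Q[...,2]>80)&(Q[...,2]<200)&(abs(Q[...,1])<60)
q=Q[m];print(np.percentile(q,[1,50,99],axis=0).round(1).tolist())
print("rim rect (panel mm)",rect(q[q[:,2]>158]/1000))
f=q[(q[:,2]<112)&(abs(q[:,1])<20)];print("floor",len(f),np.median(f[:,2]).round(1),np.polyfit(f[:,0],f[:,2],1).round(3),np.polyfit(f[:,1],f[:,2],1).round(3))
b=q[(q[:,2]>168)];print("backrim",len(b),np.median(b,axis=0) if len(b) else 0)
im,P=cloud("top");z=P[...,2]
m=mask(im,(0,150,90),(6,255,255))&(z>.09)&(z<.13)&(abs(P[...,1]-.3)<.05);print("red",P[m].mean(0),rect(P[m]))
m=mask(im,(40,120,40),(80,255,255))&(z>.05)&(z<.13)&(P[...,1]>.15)&(P[...,1]<.4)&(P[...,0]>.3)
k,l,s,ce=cv2.connectedComponentsWithStats(m.astype(np.uint8))
for i in range(1,k):
    if s[i,4]>30: print("green",P[l==i].mean(0))
print(now().round(3))
```

```text
[[-106.0, -30.9, 100.5], [-51.8, -1.1, 103.8], [-10.3, 29.3, 173.5]]
rim rect (panel mm) (array([-57.7,  -1. ]), array([99.3, 61.9]), 0.4)
floor 5398 102.3 [1.90000e-02 1.03516e+02] [-2.00000e-03  1.02453e+02]
backrim 585 [-11.30497138  -0.59936914 172.73024105]
red [0.44365434 0.29535146 0.10642181] (array([445. , 296.6]), array([40.1, 42. ]), 4.2)
green [0.41008457 0.21296852 0.1066054 ]
green [0.36824095 0.28110852 0.10651461]
[[ 0.933  0.109  0.342  0.577]
 [ 0.103 -0.994  0.036  0.   ]
 [ 0.344  0.002 -0.939  0.249]
 [ 0.     0.     0.     1.   ]]
```

View pics/w5.png

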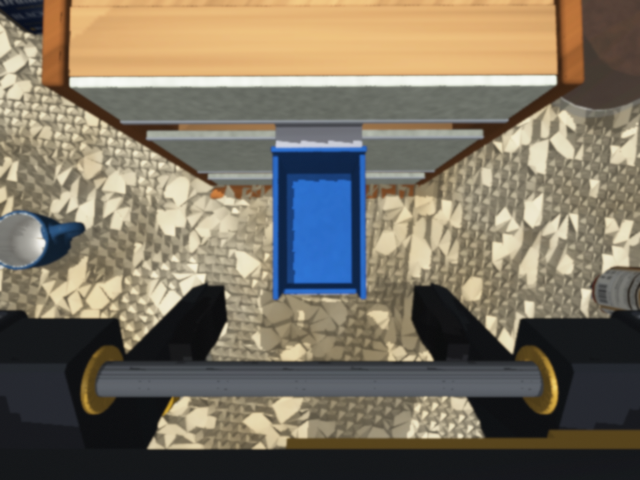

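Bin is hung and seated: floor at 102.3, level to about 1°. Now the jar.

```bash
cat >> h.py <<'E'
def down(p,yaw=6.4):
    return frame(p,yaw)@pose([0,0,0],np.diag([1.,-1,-1]))
E
python3 - <<'E'
from h import *
A=now();B=down([.444,.298,.23]);plan(A,B,16);plan(B,down([.444,.298,.098]),6)
E
```

```text
16 x [ -6.38 -19.42   0.02] [ 0.008 -1.258 -0.008] | 20.4 1.26 mid [0.512 0.149 0.235]
6 x [ 0.  0. 22.] [ 0.  0. -0.] | 22.0 0.0 mid [0.444 0.298 0.164]
```

Emit:
send_rows(
  moves="0 -6.4 -19.4 0 0 -1.26 0;0 -6.4 -19.4 0 0 -1.26 0;0 -6.4 -19.4 0 0 -1.26 0;0 -6.4 -19.4 0 0 -1.26 0;0 -6.4 -19.4 0 0 -1.26 0;0 -6.4 -19.4 0 0 -1.26 0;0 -6.4 -19.4 0 0 -1.26 0;0 -6.4 -19.4 0 0 -1.26 0;0 -6.4 -19.4 0 0 -1.26 0;0 -6.4 -19.4 0 0 -1.26 0;0 -6.4 -19.4 0 0 -1.26 0;0 -6.4 -19.4 0 0 -1.26 0;0 -6.4 -19.4 0 0 -1.26 0;0 -6.4 -19.4 0 0 -1.26 0;0 -6.4 -19.4 0 0 -1.26 0;0 -6.4 -19.4 0 0 -1.26 0;0 0 0 0 0 0 0",
)

```text
time_s: 13.47
tool_pos: [0.4427, 0.3015, 0.2288]
ee_rot: [3.134, 0.179, -0.004]
ft_force: [-0.5, -0.4, -0.3]
grip_width: 1.0
grasp_force: 0.0
```

Run:
```python
from h import *
print(observe()["joint_pos"].round(2))
A=now();plan(A,down([.444,.298,.098]),7)
im,P=cloud("wrist");z=P[...,2]
for nm,lo,hi in(("red",(0,150,60),(8,255,255)),("green",(45,120,40),(80,255,255))):
    m=mask(im,lo,hi)&(z>.09)&(z<.12)&(P[...,0]>.3)
    k,l,s,ce=cv2.connectedComponentsWithStats(m.astype(np.uint8))
    for i in range(1,k):
        if s[i,4]>100: print(nm,s[i],rect(P[l==i]),np.median(P[l==i][:,2]))
```

```text
[-1.17  0.45  0.64  1.9  -0.33  0.9  -1.83]
7 x [ 0.16  0.5  18.69] [0.015 0.024 0.02 ] | 18.7 0.04 mid [0.443 0.3   0.173]
red [ 291  203   58   61 1943] (array([443.1, 301.3]), array([43.9, 42.4]), 5.4) 0.10655590318140595
green [ 389  256   61   58 1704] (array([411.7, 220.5]), array([34.1, 41.8]), 43.7) 0.10636316145947047
green [ 304  295   52   57 2404] (array([366. , 284.2]), array([43.9, 43. ]), 18.1) 0.10668764427933224
```

Emit:
send_rows(
  moves="0 0 0 18.7 0 0 0;0 0 0 18.7 0 0 0;0 0 0 18.7 0 0 0;0 0 0 18.7 0 0 0;0 0 0 18.7 0 0 0;0 0 0 18.7 0 0 0;0 0 0 18.7 0 0 0;0 0 0 0 0 0 0;255 0 0 0 0 0 0;255 0 0 0 0 0 0;255 0 0 0 0 0 0;255 0 0 0 0 0 0;255 0 0 0 0 0 0;255 0 0 0 0 0 0;255 0 0 0 0 0 0;255 0 0 0 0 0 0;255 0 0 0 0 0 0;255 0 0 0 0 0 0;255 0 0 0 0 0 0;255 0 0 0 0 0 0",
)

```text
time_s: 15.18
tool_pos: [0.4449, 0.2977, 0.0998]
ee_rot: [3.136, 0.171, 0.001]
ft_force: [-0.6, 1.6, 3.9]
grip_width: 0.492
grasp_force: 29.9
```

Run:
```python
from h import *
s=observe();print(s["tool_pos"],s["grip_width"]*88,s["grasp_force"])
A=now();U=A.copy();U[2,3]=.29
t=PN@np.array([-.063,-.001,.29,1]);print(t)
np.save("jar.npy",A)
plan(A,U,8);plan(U,down(t[:3]),14)
```

```text
[0.44490691 0.29767232 0.09980117] 43.3219968801172 29.872833189438097
[0.62300409 0.00548369 0.29       1.        ]
8 x [ 2.000e-02  3.000e-02 -2.377e+01] [ 0.  0. -0.] | 23.8 0.0 mid [0.445 0.298 0.195]
14 x [1.035e+01 2.214e+01 2.000e-02] [ 0.006 -0.003 -0.012] | 24.4 0.01 mid [0.534 0.152 0.29 ]
```

Emit:
send_rows(
  moves="255 0 0 -12 0 0 0;255 0 0 -25.5 0 0 0;255 0 0 -25.5 0 0 0;255 0 0 -25.5 0 0 0;255 0 0 -25.5 0 0 0;255 0 0 -25.5 0 0 0;255 0 0 -25.5 0 0 0;255 0 0 -25.5 0 0 0",
)

```text
time_s: 15.85
tool_pos: [0.444, 0.2964, 0.2913]
ee_rot: [3.134, 0.169, -0.001]
ft_force: [0.7, 0.5, -2.4]
grip_width: 0.492
grasp_force: 29.9
```

Emit:
send_rows(
  moves="255 5.1 11 0 0 0 0;255 10.3 22.1 0 0 0 0;255 10.3 22.1 0 0 0 0;255 10.3 22.1 0 0 0 0;255 10.3 22.1 0 0 0 0;255 10.3 22.1 0 0 0 0;255 10.3 22.1 0 0 0 0;255 10.3 22.1 0 0 0 0;255 10.3 22.1 0 0 0 0;255 10.3 22.1 0 0 0 0;255 10.3 22.1 0 0 0 0;255 10.3 22.1 0 0 0 0;255 10.3 22.1 0 0 0 0;255 10.3 22.1 0 0 0 0;255 5.1 11 0 0 0 0;255 0 0 0 0 0 0;255 0 0 0 0 0 0",
)

```text
time_s: 17.27
tool_pos: [0.6207, 0.0054, 0.29]
ee_rot: [3.135, 0.168, -0.002]
ft_force: [-0.2, -0.2, -2.5]
grip_width: 0.493
grasp_force: 29.9
```

Run:
```python
from h import *
s=observe();print(s["joint_pos"].round(2))
A=now();t=PN@np.array([-.063,-.001,.29,1]);B=down(t[:3]);plan(A,B,1)
for n in("wrist","scene","top"):
    im,P=cloud(n);Q=((P-PN[:3,3])@PN[:3,:3])*1000
    m=mask(im,(100,110,30),(125,255,255))&(Q[...,2]>155)&(Q[...,2]<185)&(abs(Q[...,1])<50)&(Q[...,0]>-120)&(Q[...,0]<0)
    if m.sum()>20: print(n,"bin",rect(Q[m]/1000),np.percentile(Q[m],[1,99],axis=0).round(1).tolist())
    m=mask(im,(0,150,60),(8,255,255))&(Q[...,2]>260)&(Q[...,2]<320)
    if m.sum()>20: print(n,"cap",np.percentile(Q[m],[1,50,99],axis=0).round(1).tolist())
    if n!="top": cv2.imwrite(f"pics/{n}6.png",im)
```

```text
[-0.57  0.54  0.71  1.62 -0.38  1.12 -1.23]
1 x [2.34 0.16 0.01] [ 0.111  0.09  -0.26 ] | 2.3 0.3 mid [0.621 0.005 0.29 ]
wrist bin (array([-50.8,  -0.5]), array([61.5, 85. ]), 89.8) [[-87.5, -31.2, 155.6], [-9.4, 29.6, 174.5]]
wrist cap [[-73.4, -21.5, 277.5], [-52.8, -0.6, 296.5], [-44.9, 20.5, 298.7]]
scene bin (array([-73.2,  -6.8]), array([69.6, 33.3]), 64.7) [[-102.9, -33.1, 155.4], [-65.5, 29.9, 165.4]]
scene cap [[-82.6, -19.4, 261.2], [-48.0, 11.6, 292.5], [363.0, 134.9, 315.8]]
```

View pics/wrist6.png

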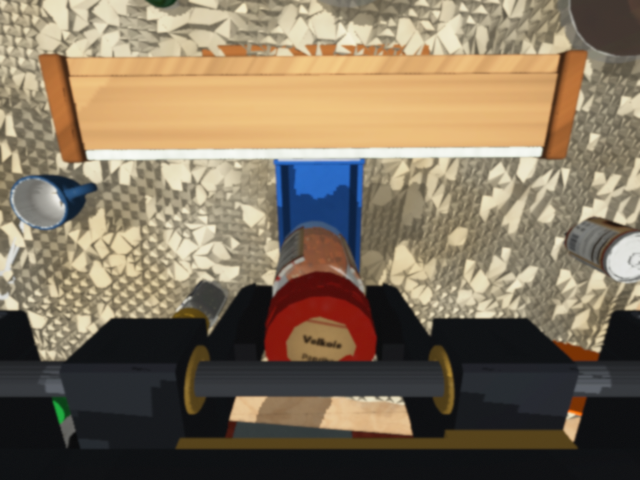

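Emit:
send_rows(
  moves="255 0 0 8 0 0 0;255 0 0 12 0 0 0;255 0 0 12 0 0 0;255 0 0 12 0 0 0;255 0 0 12 0 0 0;255 0 0 12 0 0 0;255 0 0 10 0 0 0;255 0 0 6 0 0 0;255 0 0 0 0 0 0;255 0 0 0 0 0 0",
)

```text
time_s: 18.25
tool_pos: [0.6215, 0.0054, 0.2065]
ee_rot: [3.135, 0.17, 0.0]
ft_force: [0.1, -0.3, -1.4]
grip_width: 0.49
grasp_force: 29.9
```

Emit:
send_rows(
  moves="255 0 0 1 0 0 0;255 0 0 1 0 0 0;255 0 0 0 0 0 0;255 0 0 0 0 0 0",
)

```text
time_s: 18.58
tool_pos: [0.6216, 0.0056, 0.205]
ee_rot: [3.135, 0.171, 0.001]
ft_force: [1.0, -0.6, -1.1]
grip_width: 0.486
grasp_force: 29.9
```

Emit:
send_rows(
  moves="255 0 0 1 0 0 0;255 0 0 1 0 0 0;255 0 0 0 0 0 0;255 0 0 0 0 0 0",
)

```text
time_s: 18.92
tool_pos: [0.6213, 0.0056, 0.2026]
ee_rot: [3.135, 0.171, 0.0]
ft_force: [0.6, 0.2, -1.5]
grip_width: 0.493
grasp_force: 29.9
```

Emit:
send_rows(
  moves="255 0 0 0.8 0 0 0;255 0 0 0 0 0 0;255 0 0 0 0 0 0",
)

```text
time_s: 19.17
tool_pos: [0.6214, 0.0056, 0.2018]
ee_rot: [3.135, 0.171, 0.0]
ft_force: [0.9, -0.4, -1.6]
grip_width: 0.493
grasp_force: 29.9
```

Emit:
send_rows(
  moves="255 0 0 0.8 0 0 0;255 0 0 0 0 0 0;255 0 0 0 0 0 0",
)

```text
time_s: 19.42
tool_pos: [0.6217, 0.0056, 0.2015]
ee_rot: [3.135, 0.171, 0.002]
ft_force: [-1.0, 0.9, 2.2]
grip_width: 0.491
grasp_force: 29.9
```

Contact (+3.8 N). Release and withdraw upward.

Emit:
send_rows(
  moves="0 0 0 -0.3 0 0 0;0 0 0 0 0 0 0;0 0 0 0 0 0 0;0 0 0 0 0 0 0;0 0 0 0 0 0 0;0 0 0 0 0 0 0;0 0 0 0 0 0 0;0 0 0 0 0 0 0;0 0 0 -10 0 0 0;0 0 0 -20 0 0 0;0 0 0 -25 0 0 0;0 0 0 -25 0 0 0;0 -10 0 -20 0 0 0;0 -25 0 0 0 0 0;0 -30 0 0 0 0 0;0 -25 0 0 0 0 0;0 0 0 0 0 0 0",
)

```text
time_s: 20.83
tool_pos: [0.5279, -0.0052, 0.3018]
ee_rot: [3.137, 0.167, -0.004]
ft_force: [0.4, -0.3, -0.8]
grip_width: 0.998
grasp_force: 0.0
```

Run:
```python
from h import *
im,P=cloud("wrist");cv2.imwrite("pics/w7.png",im);Q=((P-PN[:3,3])@PN[:3,:3])*1000
m=mask(im,(100,110,30),(125,255,255))&(Q[...,2]>155)&(Q[...,2]<185)&(abs(Q[...,1])<50)&(Q[...,0]>-120)&(Q[...,0]<0)
print("bin",rect(Q[m]/1000),np.percentile(Q[m],[1,99],axis=0).round(1).tolist())
q=Q[m];q=q[(abs(q[:,1])>27)&(q[:,0]<-15)&(q[:,2]>160)];print("rim slope",np.polyfit(q[:,0],q[:,2],1).round(3),)
m=mask(im,(0,150,60),(8,255,255))&(Q[...,2]>180)&(Q[...,2]<320)&(abs(Q[...,1])<50)
print("cap",np.percentile(Q[m],[1,50,99],axis=0).round(1).tolist())
im,P=cloud("scene");z=P[...,2]
m=mask(im,(18,120,80),(32,255,255))&(z>.09)&(z<.105)&(P[...,1]>.1)&(P[...,1]<.17)&(abs(P[...,0]-.47)<.04);print("yel",rect(P[m]))
```

```text
bin (array([-57.3,  -1.1]), array([98.4, 62. ]), 0.3) [[-104.6, -31.4, 155.5], [-8.9, 29.7, 174.3]]
rim slope [1.80000e-02 1.65173e+02]
cap [[-87.8, -17.2, 206.6], [-68.7, 1.4, 208.3], [-48.3, 23.0, 210.0]]
yel (array([475.4, 132.2]), array([39.8, 39.8]), 24.3)
```

View pics/w7.png

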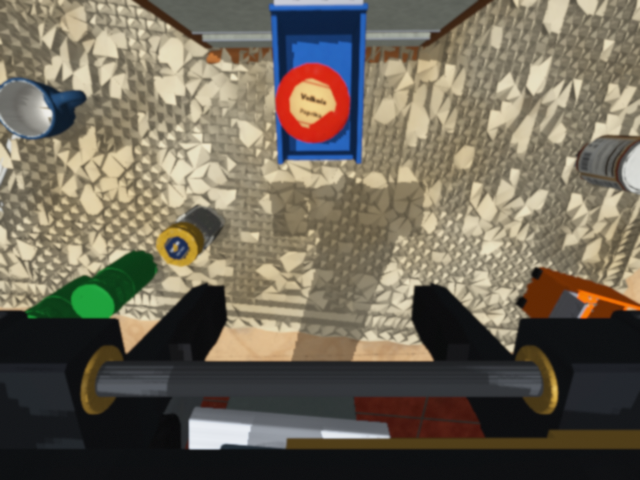

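The jar stands upright in the level bin (cap at pixel (313,103), top at 208 mm as expected), and the yellow jar has not moved. Handing in.

```bash
python3 -c "
from station import *
print(hand_in())"
```

```text
the job is handed in; nothing more can be done
None
```

The blue bin hangs seated in the middle of the upper groove, front about 1° low. The red-capped jar stands upright in it. The yellow jar measured unmoved; the mug and tin stood upright in the last view. I handed in just after the 20.8 s mark, and the hand-in gave no verdict.

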